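Sweep the canister caps into the waste chute

ROBOT

A 6-joint arm with a two-finger parallel gripper is mounted at the origin on the work surface. World frame = base frame: x ahead of the robot, y to its left, z up, the work surface at z = 0. Lengths are in m, angles in rad, forces in N, time in s.
With the tool pointing down it reaches from about 0.4 to 0.925 m from the base axis. Payload 3.4 kg.
Tool frame: the origin (TCP) lies midway between the tips of the shut fingers; the grasp point (between the pads) lies 19 mm behind it (r.pinch_z is the z of the grasp point in the tool frame, in m); z points along the fingers, y is the direction in which the jaws open and shut (so a half turn about z gives the same grasp; the last joint's range is limited). The gripper opens to 85 mm and grips with 20 to 120 N. Pads are 22 mm wide; open, the fingers measure 114 mm over their backs; the gripper's body (76 mm by 85 mm) begins 54 mm behind the grasp point. The pads swing forward as they close: fully open they stand 13 mm farther back than shut.
Start: joints at [-1.411, 0.307, 1.506, -0, 1.328, -0.073], TCP at [0.133, -0.559, 0.231] pointing down, gripper open.
Joint ranges: [-3.12, 3.12], [-1.05, 2.28], [0.14, 2.33], [-1.42, 4.57], [0.1, 2.73], [-2.68, 2.68]. Speed limits (rad/s): [2.57, 2.57, 3.14, 3.14, 3.14, 3.14].

INTERFACE

Orientations are given as a unit quaternion [x, y, z, w].
In Python, from workcell import r, eyes gives the robot as it stands.
- The arm moves only by the tool apply_moves, never from a script. Its argument "increments" is a list of rows, each an object with "dp": the shift along the tool's x, y, z in units of 50 mm (1.0 is 50 mm), a list of three; "twist": the turn about the tool's z in units of 10 degrees (1.0 is 10 degrees). A call has 1 to 5 rows; each row is the pose to reach, as a shift and turn from the pose measured when the call began, along the tool's axes at that moment; what a row does not reach only later rows make up. A row lasts 1/8 s, in which the tool goes at most 62.5 mm and 10.7 degrees, less where a joint would pass 70% of its speed; a pose out of reach is approached as far as the arm can. A call with a gripper value outside its range is refused whole. "grip" is the finger opening in mm, from 0 to 85.4, set as the call begins (left out, the last holds). The fingers move at their own pace and stop on an object; the grip force is fixed at half the most. Time passes only in rows, so rows that repeat a pose let the fingers close. It gives the time, the measured TCP pose, the force and the opening at its end, in the units of the state.
- r.get_state(): the state, without advancing time (a new reading comes with each control period).
- eyes.read_camera(name): name is "scene" or "top" or "wrist"; returns a dict with "pixels" (480x640x3 uint8, blue, green, red), "intrinsics" (3x3 intrinsics, pixels), "dist_coeffs" ([k1, k2, p1, p2, k3] as OpenCV has them; the pictures are not rectified), "eye" and "orientation" of the camera in the world. Camera axes: x right, y up, looking along -z (the intrinsics and any distortion apply to the point x, -y, -z); pixel columns grow to the right and rows downward; lengths in m; the calibration is good to about 2 mm. A picture is of the moment at which its call begins. There is no depth.
- r.close_job(): hands the job in, once; it reports no verdict.
The state is a dict: "clock": time; "q": joint angles; "dq": joint speeds; "tau": joint torques, N m; "ee_pos": TCP position; "eef_rot": TCP orientation; "force": force on the tool from outside, world axes, zero at the start; "ft_torque": the same for the moment, N m; "width": opening from 0.0 (shut) to 1.0 (fully open).
Only numpy, scipy, OpenCV 4.12 (cv2) and the standard library are available. Lean on these libraries where they do the work, as an engineer would, in place of code of your own. Each camera call takes 0.05 s, during which the arm holds its last target.

TASK

Clear the steel sorting top: with closed fingers, sweep the three white screw caps across the sheet so that they all drop through the rectangular waste chute. Only sweep them along the surface, never pinch, press down on or lift a cap, and leave the little steel bowl, the brush, the instrument box and the spray bottle standing where they are.

Things in the scene. Friction and masses are not known exactly. Their poses are not given: they have to be found in the camera images.
- inset: Fixed stainless sorting top let into the black counter (its place and yaw vary by some cm and 0.08 rad). Its z = 0 is the counter; the flat steel sheet is 3 mm thick, its upper face at z = 3 mm. In its own frame it reaches from x = -190 to +250 mm and y = -290 to +345 mm, with a raised rim 12 mm wide and 11 mm high (above the counter) centred on these four edges. Its +y axis points from the area where the caps lie to the chute.
- chute (a point): Centre of the rectangular waste opening, at the level of the sheet's upper face; axes parallel to those of the inset, origin at inset x = 0, y = +190 mm. The opening measures 180 mm along x and 150 mm along y (from y = -75 to +75 mm of this point), has no lip on any side, and drops through a sleeve into a bin whose floor is 135 mm below.
- cap1_center (a point): Centre (half-way up) of a loose white plastic screw cap lying flat on the sheet, closed side up: a disc of 46 mm diameter, 20 mm high, about 15 g. It slides easily and does not roll.
- cap2_center (a point): Centre of a second, identical cap.
- cap3_center (a point): Centre of a third, identical cap.
- gallipot: Bystander, loose: small round stainless bowl standing open side up on the sheet among the caps, 60 mm diameter at the rim, 42 mm at the foot, 45 mm high, 120 g. Origin at the centre of its underside, z up.
- brush: Bystander, loose: wooden scrubbing brush lying bristles down on the sheet near its far (+x) rim, 46 mm (its x) by 115 mm (its y), 38 mm high. Origin at the centre of its underside.
- instrument_box: Bystander, loose: closed steel instrument box on the counter to the right (-y) of the sheet, 146 mm (its x) by 286 mm (its y), wire handles to 317 mm, 63 mm high, 0.9 kg, lying with its long side about along the robot's x. Origin at the centre of its underside.
- spray_bottle: Bystander, loose: white spray bottle, 86 mm diameter, 256 mm high, on the counter to the left (+y) of the sheet. Origin at the centre of its underside.

How it is judged:
By the outcome, as a careful person would: the job done as asked, in the order asked, and still so for the second after the job is handed in, with the robot touching nothing.
It also fails if it takes over 58 s, if anything falls off the work surface, if the arm or the gripper's body presses on something with over 40 N, if the wrist force passes 120 N, or if a joint passes its speed limit or range.

## Working session

There is one attempt and no reset: what is moved stays moved. The work goes in short steps, Python scripts to look and compute and a tool call to move; the robot and the scene stay as the last step left them, time stands still between calls to the robot, and variables do not carry over. Pictures are saved under pics/ and viewed, and the job is handed in when it is done.

Besides the shell and the picture viewer there is one more tool, called after "Request:" by a JSON object that holds its "name" and its "arguments", one argument or row to a line. apply_moves: Moves the arm, as the interface text tells. Its arguments: {"type":"object","properties":{"increments":{"type":"array"},"grip":{"type":"number"}},"required":["increments"]}

```bash
mkdir -p pics; python3 - <<'E'
from workcell import r, eyes
import cv2
print(r.get_state())
for n in ["scene","top","wrist"]:
    c=eyes.read_camera(n); cv2.imwrite(f"pics/{n}0.png",c["pixels"]); print(n,c["intrinsics"],c["dist_coeffs"],c["eye"],c["orientation"])
E
```

```text
{'clock': 0.0, 'q': array([-1.41052100e+00,  3.07531158e-01,  1.50765326e+00,  1.88801234e-05,
        1.32842810e+00, -7.35020295e-02]), 'dq': array([-0.00018232, -0.00111726,  0.000477  ,  0.00026631,  0.00041151,
        0.00011617]), 'tau': array([-8.20077385e-04, -4.57552493e+01, -2.51913965e+01, -4.27258428e-04,
        1.32104190e-02, -3.71028477e-06]), 'ee_pos': array([ 0.13307082, -0.55867217,  0.23041262]), 'eef_rot': array([ 9.93176052e-01,  1.16620365e-01, -3.46505069e-05, -1.00937727e-03]), 'force': array([0.90122116, 0.60904346, 0.29388542]), 'ft_torque': array([-0.00031274, -0.01495144,  0.00033558]), 'width': 1.0027321966164457}
scene [[576.33909145   0.         328.22096395]
 [  0.         576.33909145 237.44810759]
 [  0.           0.           1.        ]] [-0.11584547  0.          0.          0.          0.        ] [ 1.34747726 -0.91598377  0.89288246] [0.43477543 0.13576061 0.28872788 0.84212564]
top [[606.79359828   0.         314.49598491]
 [  0.         606.79359828 227.96106267]
 [  0.           0.           1.        ]] [-0.16028308  0.          0.          0.          0.        ] [0.40788992 0.0246638  1.81639921] [-0.05006175  0.04497577  0.70621631 -0.70479041]
wrist [[421.26050916   0.         318.63558554]
 [  0.         421.26050916 232.66487889]
 [  0.           0.           1.        ]] [-0.007875  0.        0.        0.        0.      ] [ 0.20680286 -0.54112675  0.37258758] [-0.11673743  0.0931612  -0.61305451  0.77579477]
```

View pics/top0.png

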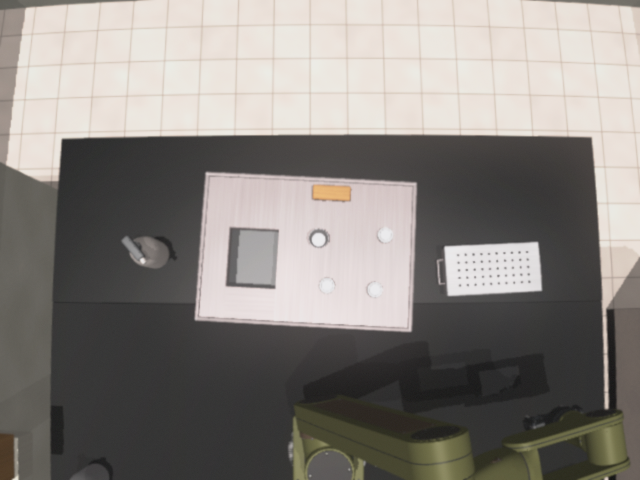

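View pics/scene0.png

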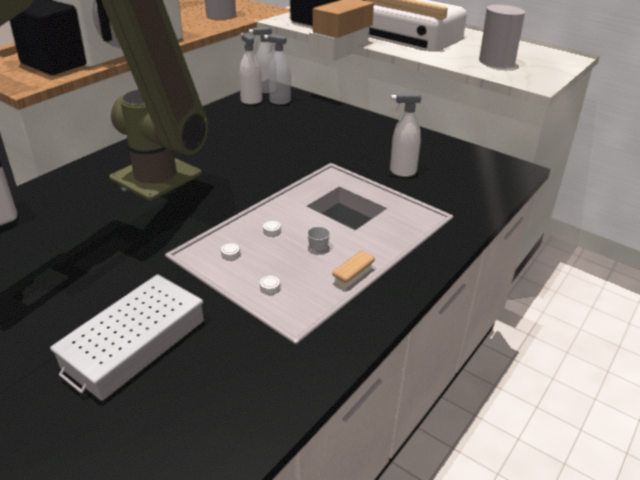

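The top view shows the caps at about (386,235), (328,286) and (375,290), the bowl at (319,239), the chute centred on (253,258) and the brush at (331,193). The scene view agrees with this.

```bash
cat > h.py <<'E'
import numpy as np, cv2
from scipy.spatial.transform import Rotation as R
def ray(c,uv,z):
    K=np.array(c["intrinsics"]);d=np.array(c["dist_coeffs"])
    p=cv2.undistortPoints(np.array(uv,float).reshape(-1,1,2),K,d).reshape(-1,2)
    v=np.c_[p[:,0],-p[:,1],-np.ones(len(p))]
    v=R.from_quat(c["orientation"]).apply(v); e=np.array(c["eye"])
    return (e+v*((z-e[2])/v[:,2])[:,None])[:,:2]
def proj(c,P):
    P=np.atleast_2d(P); X=R.from_quat(c["orientation"]).inv().apply(P-np.array(c["eye"]))*[1,-1,-1]
    return cv2.projectPoints(X,np.zeros(3),np.zeros(3),np.array(c["intrinsics"]),np.array(c["dist_coeffs"]))[0].reshape(-1,2)
E
python3 - <<'E'
from workcell import r, eyes
from h import *
c=eyes.read_camera("top"); im=c["pixels"]
crop=im[165:335,190:420]; cv2.imwrite("pics/crop0.png",cv2.resize(crop,None,fx=3.4,fy=3.4,interpolation=cv2.INTER_CUBIC))
hsv=cv2.cvtColor(im,cv2.COLOR_BGR2HSV)
for (x,y) in [(386,235),(328,286),(375,290),(350,260),(319,239),(253,250),(331,193)]: print(x,y,im[y,x],hsv[y,x])
# chute
g=cv2.cvtColor(im,cv2.COLOR_BGR2GRAY)
m=((g[165:335,190:300]<150)*255).astype(np.uint8)
cs,_=cv2.findContours(m,0,1,offset=(190,165))
for k in cs:
    if cv2.contourArea(k)>1500: 
        rc=cv2.minAreaRect(k); b=cv2.boxPoints(rc); print("chute?",cv2.contourArea(k),rc,ray(c,b,.003))
m=cv2.inRange(hsv,(0,0,0),(180,10,255))
cs,_=cv2.findContours(m[165:335,300:410].copy(),0,1,offset=(300,165))
for k in cs:
    a=cv2.contourArea(k)
    if a>40: (u,v),rr=cv2.minEnclosingCircle(k); print(a,u,v,rr,ray(c,[(u,v)],.02))
print("rim",ray(c,[(206,173),(416,183),(411,330),(196,320)],.011))
E
```

```text
386 235 [236 234 235] [135   2 236]
328 286 [236 235 236] [150   1 236]
375 290 [236 234 235] [135   2 236]
350 260 [218 219 229] [  3  12 229]
319 239 [236 235 235] [120   1 236]
253 250 [169 168 170] [165   3 170]
331 193 [121 180 228] [ 17 120 228]
chute? 3495.5 ((244.49996948242188, 249.49996948242188), (108.99998474121094, 168.99996948242188), -0.0) [[0.33478979 0.40970799]
 [0.85062508 0.42201555]
 [0.84815747 0.08474794]
 [0.33654151 0.08392217]]
213.0 375.5 289.5 9.924817085266113 [[ 0.46707073 -0.14253404]]
1761.0 331.4153137207031 295.7511291503906 40.30427169799805 [[ 0.4491633  -0.01215447]]
265.0 317.0050964355469 240.06271362304688 12.104601860046387 [[0.61459405 0.03000684]]
186.5 385.4931640625 234.38356018066406 8.515578269958496 [[ 0.63110464 -0.17463922]]
rim [[ 0.82299526  0.36968174]
 [ 0.78962966 -0.2718887 ]
 [ 0.34696029 -0.24746834]
 [ 0.37675033  0.39050423]]
```

View pics/crop0.png

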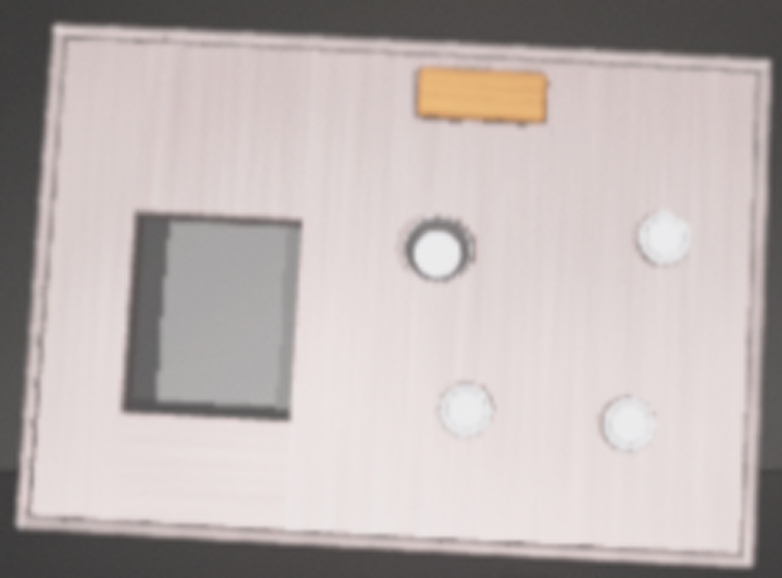

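The crop (3.4x, offset (190,165)) shows the chute corners at about (136,212), (301,221), (289,418) and (123,410). The caps are at (664,238), (466,409) and (628,423), and the bowl is at (438,249).

```bash
python3 - <<'E'
from workcell import r, eyes
from h import *
c=eyes.read_camera("top")
f=lambda l:(np.array(l,float)+.5)/3.4+[190,165]-.5
rim=ray(c,f([(53,25),(771,61),(753,566),(17,526)]),.011)
ch=ray(c,f([(136,212),(301,221),(289,418),(123,410)]),.003)
# kabsch
L=np.array([(256,351),(256,-296),(-196,-296),(-196,351)])/1e3
C=np.array([(90,265),(90,115),(-90,115),(-90,265)])/1e3
A=np.r_[L,C];B=np.r_[rim,ch]
a=A-A.mean(0);b=B-B.mean(0)
th=np.arctan2((a[:,0]*b[:,1]-a[:,1]*b[:,0]).sum(),(a*b).sum()); M=np.array([[np.cos(th),-np.sin(th)],[np.sin(th),np.cos(th)]])
t=B.mean(0)-M@A.mean(0); print("yaw",th,"t",t); print(((B-t)@M-A)*1e3)
inv=lambda p:((p-t)@M*1e3).round(1)
for n,uv,z in [("capA",(664,238),.023),("capB",(466,409),.023),("capC",(628,423),.023),("bowl",(438,249),.048)]:
    p=ray(c,f([uv]),z);print(n,p.round(4),inv(p))
p=ray(c,f([(417,68),(547,72),(545,123),(416,117)]),.041);print("brush",p,inv(p))
np.savez("inset.npz",th=th,t=t,M=M)
c=eyes.read_camera("scene")
for n,uv in [("A",(270,283)),("B",(272,226)),("C",(230,249))]: print(n,inv(ray(c,[uv],.023)))
print("bowl",inv(ray(c,[(318.5,234)],.048)))
print("box",ray(eyes.read_camera("top"),[(445,246),(538,242),(541,292),(448,295),(437,270)],.063))
E
```

```text
yaw -0.05463277148958429 t [0.55403056 0.03569486]
[[-2.65203344 -0.19535405]
 [-2.60531224  0.51189363]
 [ 1.4276085   1.46824497]
 [ 1.26668005 -2.19138005]
 [-1.43484547 -0.89527738]
 [-1.81618957  1.45620777]
 [ 3.51224909  1.50258927]
 [ 2.30184309 -1.65692415]]
capA [[ 0.6299 -0.1726]] [[  87.2 -203.9]]
capB [[0.4809 0.0017]] [[-71.1 -38. ]]
capC [[ 0.4683 -0.1389]] [[ -76.1 -179. ]]
bowl [[0.6178 0.0256]] [[64.2 -6.6]]
brush [[ 0.77859943  0.04364943]
 [ 0.77474327 -0.07041828]
 [ 0.7292774  -0.06818822]
 [ 0.73488443  0.04456644]] [[223.8  20.2]
 [226.2 -93.9]
 [180.7 -94.2]
 [180.1  18.7]]
A [[  95.5 -203.6]]
B [[-65.  -35.5]]
C [[ -71.6 -177.7]]
bowl [[73.1 -7.1]]
box [[ 0.59102896 -0.3441459 ]
 [ 0.60148464 -0.62585603]
 [ 0.45347415 -0.6286614 ]
 [ 0.44824339 -0.34931244]
 [ 0.52100578 -0.31869394]]
```

```bash
cat > g.py <<'E'
import sys
from workcell import r
from h import *
d=np.load("inset.npz");M=d["M"];t=d["t"];th=float(d["th"])
def st():
    s=r.get_state();Q=R.from_quat(s["eef_rot"]).as_matrix();p=s["ee_pos"]
    hd=np.arctan2(Q[1,0],Q[0,0]); return s,Q,p,hd
def go(x,y,z,ang=None):
    """target inset mm, z world mm, ang deg of tool x from inset +y toward +x"""
    s,Q,p,hd=st(); w=np.r_[M@(np.array([x,y])/1e3)+t,z/1e3]
    out=Q.T@(w-p)/.05
    tw=0 if ang is None else -((np.pi/2+th-np.radians(ang))-hd)/np.radians(10)
    print("to",(x,y,z),"dp",out.round(2),"twist",round(float(tw),2))
def here():
    s,Q,p,hd=st(); print("t",round(s["clock"],2),"inset",((p[:2]-t)@M*1e3).round(1),"z",round(p[2]*1e3,1),"ang",round(float(np.degrees(np.pi/2+th-hd)),1),"F",s["force"].round(1),"w",round(s["width"],3),"tilt",Q[2,:2].round(3))
E
python3 - <<'E'
from g import *
here(); go(-120,-330,180,14)
a=np.radians(14);dd=np.array([np.sin(a),np.cos(a)]);b=np.array([-70,-37.5])-dd*58;print(b); go(*b,100,14)
E
```

```text
t 0.35 inset [-387.8 -617. ] z 231.1 ang 73.5 F [ 0.9 -0.  -0.1] w 1.0 tilt [ 0.    -0.001]
to (-120, -330, 180) dp [ 6.77 -3.98  1.02] twist -5.95
[-84.03146994 -93.77715212]
to (np.float64(-84.03146994478072), np.float64(-93.7771521240078), 100) dp [ 8.8  -8.3   2.63] twist -5.95
```

Request:
{"name": "apply_moves", "arguments": {
  "increments": [
    {"dp": [1.0,-0.5,0.1],"twist": -1},
    {"dp": [2.0,-1.0,0.2],"twist": -2},
    {"dp": [3.0,-1.6,0.4],"twist": -3},
    {"dp": [4.1,-2.2,0.6],"twist": -4},
    {"dp": [5.1,-2.8,0.8],"twist": -5}
  ],
  "grip": 0
}}

```text
clock: 0.98
ee_pos: [0.3503, -0.3628, 0.1912]
eef_rot: [0.849, 0.528, 0.0, 0.0]
force: [1.1, -0.9, 0.2]
width: -0.002
```

```bash
python3 - <<'E'
from g import *
here(); go(-84,-94,120,14)
E
```

```text
t 0.97 inset [-181.7 -409. ] z 191.2 ang 23.2 F [ 1.1 -0.9  0.2] w -0.002 tilt [0.    0.001]
to (-84, -94, 120) dp [ 6.56 -0.68  1.42] twist -0.92
```

Request:
{"name": "apply_moves", "arguments": {
  "increments": [
    {"dp": [1.2,-0.15,0.1],"twist": -0.5},
    {"dp": [2.4,-0.25,0.3],"twist": -0.92},
    {"dp": [3.6,-0.4,0.6],"twist": -0.92},
    {"dp": [4.8,-0.5,0.9],"twist": -0.92},
    {"dp": [5.8,-0.6,1.2],"twist": -0.92}
  ]
}}

```text
clock: 1.6
ee_pos: [0.4527, -0.0875, 0.131]
eef_rot: [0.804, 0.594, 0.001, 0.001]
force: [0.7, -0.4, 0.7]
width: 0.003
```

```bash
python3 - <<'E'
from g import *
from workcell import eyes
here(); go(-84,-94,60,14);go(-84,-94,11,14)
c=eyes.read_camera("wrist");cv2.imwrite("pics/w1.png",c["pixels"])
E
```

```text
t 1.6 inset [ -94.5 -128.6] z 131.0 ang 13.9 F [ 0.7 -0.4  0.7] w 0.003 tilt [0.    0.002]
to (-84, -94, 60) dp [0.72 0.03 1.42] twist 0.01
to (-84, -94, 11) dp [0.72 0.03 2.4 ] twist 0.01
```

View pics/w1.png

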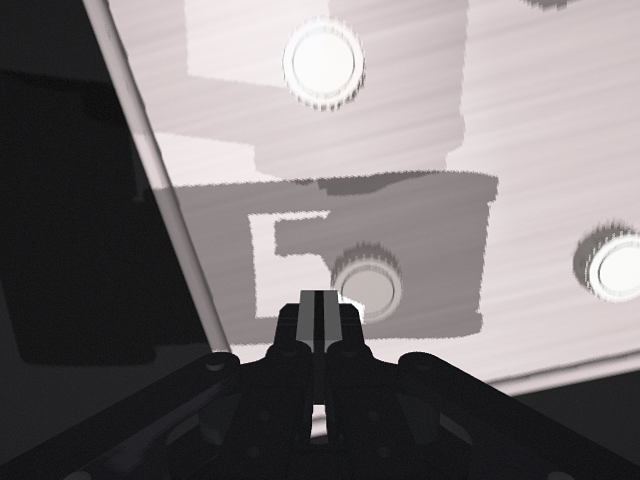

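The wrist view shows cap B at (323,62), straight ahead along tool x, cap C at (367,290) and cap A at (620,265). The closed finger tip is at about (319,295).

```bash
python3 - <<'E'
from g import *
from workcell import eyes
c=eyes.read_camera("wrist")
p=ray(c,[(323,62),(367,290),(620,265)],.023); print(((p-t)@M*1e3).round(1))
print(proj(c,r.get_state()["ee_pos"]))
E
```

```text
[[ -68.6  -29.3]
 [ -73.6 -168.9]
 [  85.9 -190.6]]
[[317.62873708 321.35542439]]
```

Request:
{"name": "apply_moves", "arguments": {
  "increments": [
    {"dp": [0.4,0,0.6]},
    {"dp": [0.7,0,1.2]},
    {"dp": [0.72,0,1.8]},
    {"dp": [0.72,0,2.3]},
    {"dp": [0.72,0,2.4]}
  ]
}}

```text
schema error: expected keys dp, twist
```

```bash
python3 - <<'E'
from g import *
here(); go(-60,8,11,14)
E
```

```text
t 1.7 inset [ -95.3 -126.2] z 129.9 ang 13.7 F [-0.9  0.1  0.4] w -0.0 tilt [ 0.002 -0.002]
to (-60, 8, 11) dp [2.77 0.06 2.38] twist 0.03
```

Request:
{"name": "apply_moves", "arguments": {
  "increments": [
    {"dp": [0.3,0,0.6],"twist": 0},
    {"dp": [0.6,0,1.2],"twist": 0},
    {"dp": [0.65,0,1.8],"twist": 0},
    {"dp": [0.65,0,2.2],"twist": 0},
    {"dp": [0.65,0,2.38],"twist": 0}
  ]
}}

```text
clock: 2.33
ee_pos: [0.4608, -0.0544, 0.0102]
eef_rot: [0.803, 0.596, -0.0, -0.002]
force: [-0.2, -0.3, 0.1]
width: 0.003
```

```bash
python3 - <<'E'
from g import *
from workcell import eyes
here(); go(-60,8,11,14)
c=eyes.read_camera("wrist");cv2.imwrite("pics/w2.png",c["pixels"])
c=eyes.read_camera("scene");cv2.imwrite("pics/s2.png",c["pixels"])
E
```

```text
t 2.33 inset [-88.1 -95. ] z 10.2 ang 13.7 F [-0.2 -0.3  0.1] w 0.003 tilt [ 0.001 -0.003]
to (-60, 8, 11) dp [ 2.13  0.06 -0.01] twist 0.03
```

View pics/w2.png

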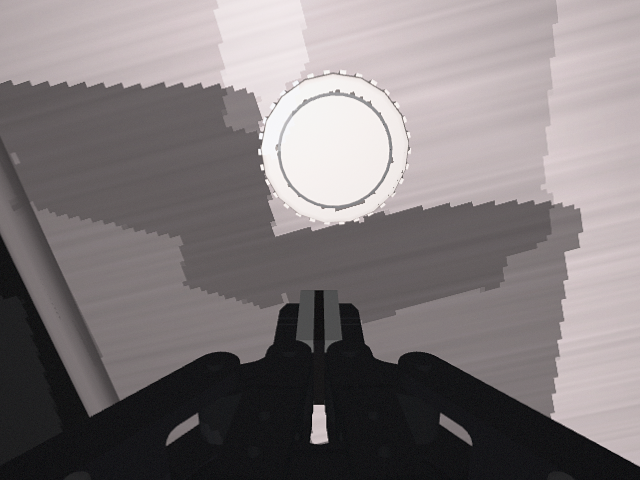

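View pics/s2.png

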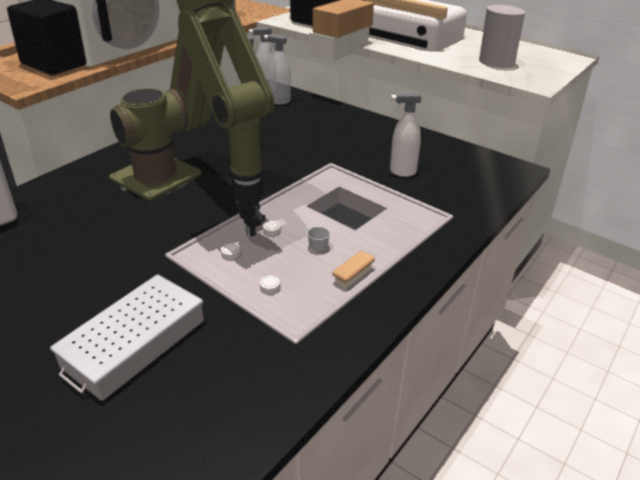

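The wrist view shows cap B at (335,147), about 5 mm to the right of the finger axis, with the tip at (319,290) and clear of everything. I'll shift 5 mm in tool y and push slowly.

Request:
{"name": "apply_moves", "arguments": {
  "increments": [
    {"dp": [0,0.1,0],"twist": 0},
    {"dp": [0.3,0.1,0],"twist": 0},
    {"dp": [0.55,0.1,0],"twist": 0},
    {"dp": [0.8,0.1,0],"twist": 0},
    {"dp": [1.0,0.1,0],"twist": 0}
  ]
}}

```text
clock: 3.05
ee_pos: [0.4804, -0.0067, 0.0107]
eef_rot: [0.803, 0.597, -0.0, -0.001]
force: [-0.7, 0.3, 0.0]
width: 0.004
```

```bash
python3 - <<'E'
from g import *
from workcell import eyes
here()
c=eyes.read_camera("wrist");cv2.imwrite("pics/w3.png",c["pixels"])
E
```

```text
t 3.05 inset [-71.2 -46.3] z 10.7 ang 13.6 F [-0.7  0.3  0. ] w 0.004 tilt [ 0.001 -0.003]
```

View pics/w3.png

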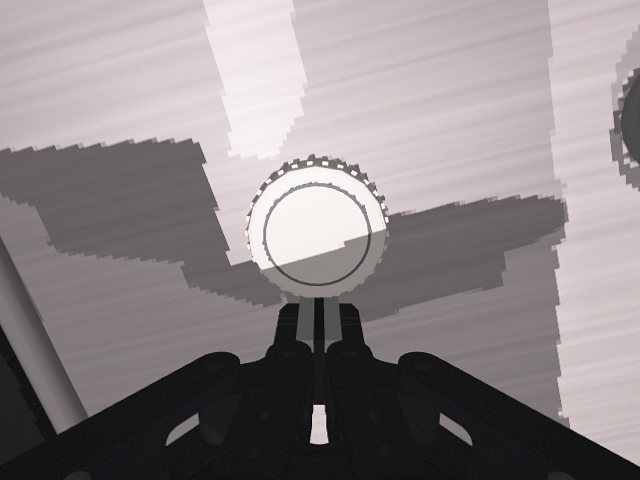

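Cap B is now centred on the finger at (317,228) and in contact. I'll keep pushing.

Request:
{"name": "apply_moves", "arguments": {
  "increments": [
    {"dp": [0.25,0,0],"twist": 0},
    {"dp": [0.55,0,0],"twist": 0},
    {"dp": [0.85,0,0],"twist": 0},
    {"dp": [1.1,0,0],"twist": 0},
    {"dp": [1.3,0,0],"twist": 0}
  ]
}}

```text
clock: 3.72
ee_pos: [0.4998, 0.0572, 0.0108]
eef_rot: [0.802, 0.597, 0.0, -0.002]
force: [0.1, 0.3, -0.2]
width: 0.001
```

```bash
python3 - <<'E'
from g import *
from workcell import eyes
here()
c=eyes.read_camera("wrist");cv2.imwrite("pics/w4.png",c["pixels"])
E
```

```text
t 3.73 inset [-55.3  18.5] z 10.8 ang 13.6 F [ 0.1  0.3 -0.2] w 0.001 tilt [ 0.002 -0.002]
```

View pics/w4.png

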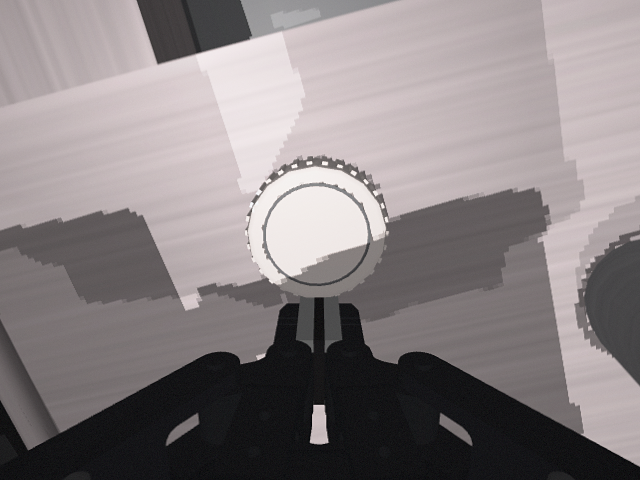

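Cap B tracks straight at (317,228), and the chute corner at (160,60) is well to the left of its path.

Request:
{"name": "apply_moves", "arguments": {
  "increments": [
    {"dp": [0.3,0,0],"twist": 0},
    {"dp": [0.65,0,0],"twist": 0},
    {"dp": [1.0,0,0],"twist": 0},
    {"dp": [1.4,0,0],"twist": 0},
    {"dp": [1.8,0,0],"twist": 0}
  ]
}}

```text
clock: 4.4
ee_pos: [0.5266, 0.1457, 0.0111]
eef_rot: [0.802, 0.597, 0.001, -0.001]
force: [-0.0, -0.4, -0.1]
width: 0.003
```

```bash
python3 - <<'E'
from g import *
from workcell import eyes
here()
c=eyes.read_camera("wrist");cv2.imwrite("pics/w5.png",c["pixels"])
E
```

```text
t 4.4 inset [-33.3 108.3] z 11.1 ang 13.6 F [-0.  -0.4 -0.1] w 0.003 tilt [ 0.003 -0.002]
```

View pics/w5.png

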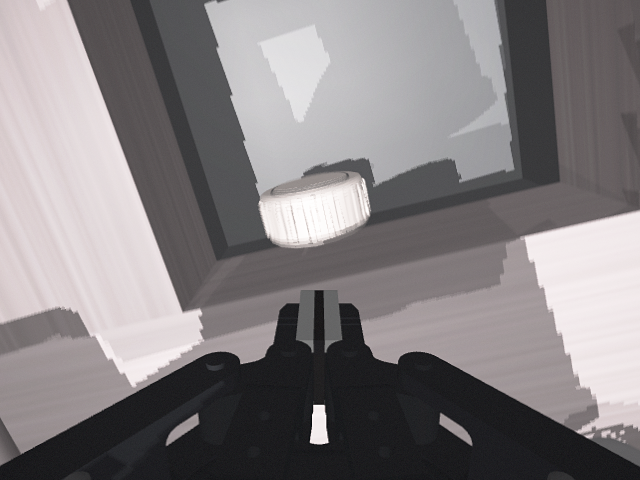

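Cap B is tipping over the edge into the chute at about (315,210). Next I'll lift and go behind cap C.

Request:
{"name": "apply_moves", "arguments": {
  "increments": [
    {"dp": [0,0,-0.9],"twist": 0},
    {"dp": [-0.6,0,-1.6],"twist": 0},
    {"dp": [-1.7,0,-1.8],"twist": 0},
    {"dp": [-2.9,0,-1.8],"twist": 0},
    {"dp": [-4.1,0,-1.8],"twist": 0}
  ]
}}

```text
clock: 5.08
ee_pos: [0.4691, -0.0503, 0.1008]
eef_rot: [0.802, 0.598, 0.002, -0.001]
force: [0.1, -1.0, -0.4]
width: -0.003
```

```bash
python3 - <<'E'
from g import *
here();go(-89,-235,100,14)
E
```

```text
t 5.08 inset [-80.1 -90.5] z 100.8 ang 13.5 F [ 0.1 -1.  -0.4] w -0.003 tilt [0.005 0.002]
to (-89, -235, 100) dp [-2.85  0.5   0.  ] twist 0.05
```

Request:
{"name": "apply_moves", "arguments": {
  "increments": [
    {"dp": [-0.9,0.15,0],"twist": 0},
    {"dp": [-1.8,0.3,0],"twist": 0},
    {"dp": [-2.6,0.5,0],"twist": 0},
    {"dp": [-2.85,0.5,0],"twist": 0},
    {"dp": [-2.85,0.5,0.3],"twist": 0}
  ]
}}

```text
clock: 5.7
ee_pos: [0.453, -0.1948, 0.0858]
eef_rot: [0.802, 0.597, 0.003, 0.0]
force: [0.2, 0.5, -0.3]
width: 0.001
```

```bash
python3 - <<'E'
from g import *
from workcell import eyes
here();go(-89,-235,11,14)
c=eyes.read_camera("wrist");cv2.imwrite("pics/w6.png",c["pixels"])
c=eyes.read_camera("top");cv2.imwrite("pics/t6.png",c["pixels"])
E
```

```text
t 5.7 inset [ -88.3 -235.7] z 85.8 ang 13.6 F [ 0.2  0.5 -0.3] w 0.001 tilt [0.005 0.004]
to (-89, -235, 11) dp [ 0.   -0.02  1.5 ] twist 0.04
```

View pics/w6.png

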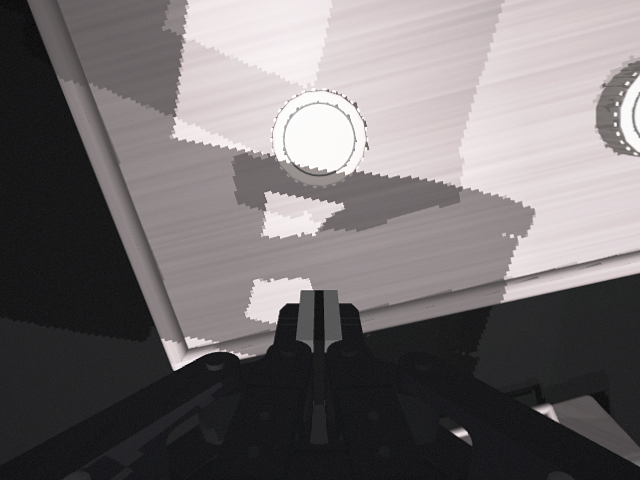

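View pics/t6.png

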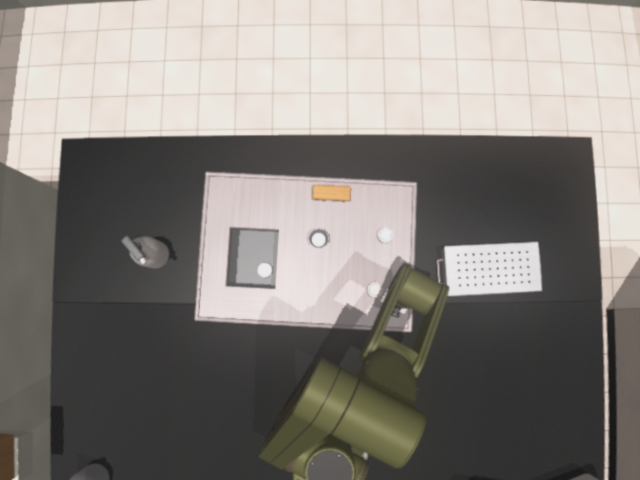

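Cap B lies in the bin at (264,270) in the top view. Cap C is centred ahead of the finger at (320,137) in the wrist view. I'll go down and push.

Request:
{"name": "apply_moves", "arguments": {
  "increments": [
    {"dp": [0,0,0.6],"twist": 0},
    {"dp": [0,0,1.2],"twist": 0},
    {"dp": [0,0,1.5],"twist": 0},
    {"dp": [0.2,0,1.5],"twist": 0},
    {"dp": [0.4,0,1.5],"twist": 0}
  ]
}}

```text
clock: 6.42
ee_pos: [0.4573, -0.172, 0.0098]
eef_rot: [0.802, 0.598, 0.002, -0.002]
force: [-0.1, -0.4, -0.4]
width: -0.001
```

Request:
{"name": "apply_moves", "arguments": {
  "increments": [
    {"dp": [0.15,0,0],"twist": 0},
    {"dp": [0.3,0,0],"twist": 0},
    {"dp": [0.45,0,0],"twist": 0},
    {"dp": [0.6,0,0],"twist": 0},
    {"dp": [0.7,0,0],"twist": 0}
  ]
}}

```text
clock: 7.05
ee_pos: [0.4674, -0.1381, 0.01]
eef_rot: [0.802, 0.598, 0.002, -0.002]
force: [-0.4, 0.1, 0.3]
width: 0.004
```

```bash
python3 - <<'E'
from g import *
from workcell import eyes
here()
c=eyes.read_camera("wrist");cv2.imwrite("pics/w7.png",c["pixels"])
E
```

```text
t 7.05 inset [ -77.  -178.2] z 10.0 ang 13.4 F [-0.4  0.1  0.3] w 0.004 tilt [ 0.006 -0.001]
```

View pics/w7.png

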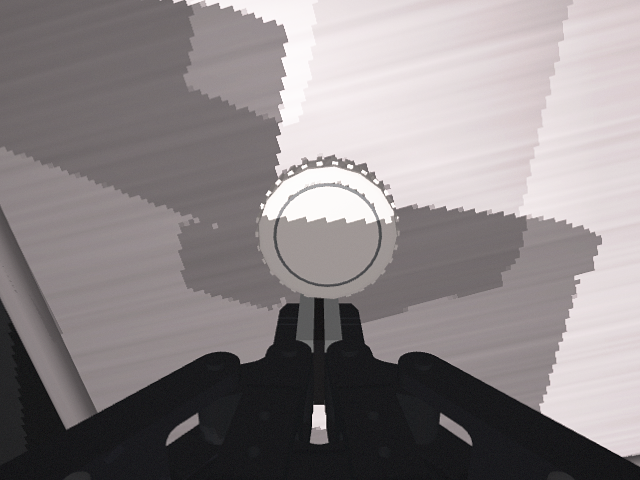

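Cap C is in contact but 3 mm off to the right, at (328,228). I'll back off 6 mm, centre on it, and carry on.

Request:
{"name": "apply_moves", "arguments": {
  "increments": [
    {"dp": [-0.15,0,0],"twist": 0},
    {"dp": [-0.15,0.06,0],"twist": 0},
    {"dp": [0.05,0.06,0],"twist": 0},
    {"dp": [0.3,0.06,0],"twist": 0},
    {"dp": [0.55,0.06,0],"twist": 0}
  ]
}}

```text
clock: 7.72
ee_pos: [0.4783, -0.1111, 0.0101]
eef_rot: [0.802, 0.598, 0.002, -0.003]
force: [0.9, -0.6, -0.4]
width: -0.003
```

Request:
{"name": "apply_moves", "arguments": {
  "increments": [
    {"dp": [0.3,0,0],"twist": 0},
    {"dp": [0.6,0,0],"twist": 0},
    {"dp": [0.9,0,0],"twist": 0},
    {"dp": [1.2,0,0],"twist": 0},
    {"dp": [1.45,0,0],"twist": 0}
  ]
}}

```text
clock: 8.35
ee_pos: [0.4992, -0.0406, 0.0106]
eef_rot: [0.801, 0.598, 0.002, -0.003]
force: [1.1, -0.1, -0.1]
width: 0.002
```

```bash
python3 - <<'E'
from g import *
from workcell import eyes
here()
c=eyes.read_camera("wrist");cv2.imwrite("pics/w8.png",c["pixels"])
E
```

```text
t 8.35 inset [-50.6 -79.2] z 10.6 ang 13.4 F [ 1.1 -0.1 -0.1] w 0.002 tilt [ 0.007 -0.002]
```

View pics/w8.png

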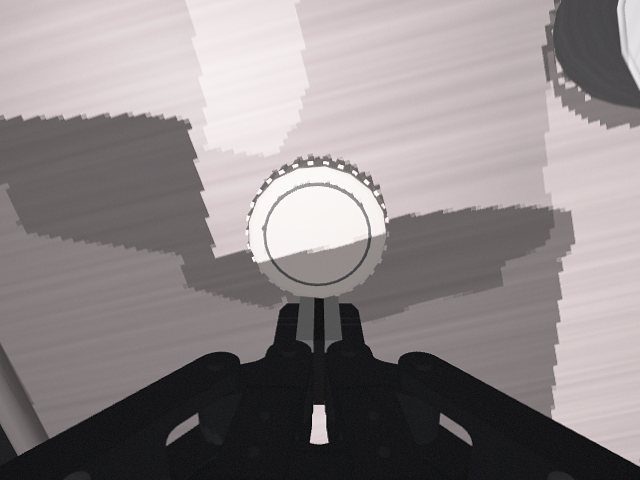

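Cap C is centred at (317,228), and the bowl at the upper right is well clear of the path.

Request:
{"name": "apply_moves", "arguments": {
  "increments": [
    {"dp": [0.35,0,0],"twist": 0},
    {"dp": [0.7,0,0],"twist": 0},
    {"dp": [1.05,0,0],"twist": 0},
    {"dp": [1.4,0,0],"twist": 0},
    {"dp": [1.7,0,0],"twist": 0}
  ]
}}

```text
clock: 9.02
ee_pos: [0.5242, 0.043, 0.0113]
eef_rot: [0.801, 0.598, 0.003, -0.003]
force: [0.0, 0.0, -0.2]
width: -0.001
```

```bash
python3 - <<'E'
from g import *
from workcell import eyes
here()
c=eyes.read_camera("wrist");cv2.imwrite("pics/w9.png",c["pixels"])
E
```

```text
t 9.03 inset [-30.1   5.7] z 11.3 ang 13.4 F [ 0.   0.  -0.2] w -0.001 tilt [ 0.007 -0.001]
```

View pics/w9.png

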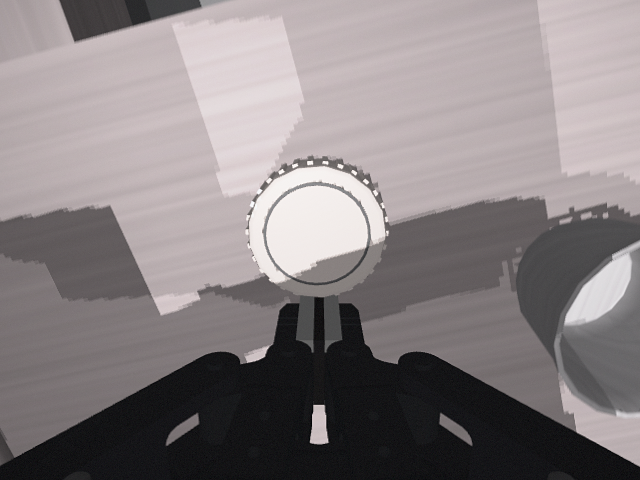

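Request:
{"name": "apply_moves", "arguments": {
  "increments": [
    {"dp": [0.35,0,0],"twist": 0},
    {"dp": [0.75,0,0],"twist": 0},
    {"dp": [1.15,0,0],"twist": 0},
    {"dp": [1.6,0,0],"twist": 0},
    {"dp": [2.1,0,0],"twist": 0}
  ]
}}

```text
clock: 9.7
ee_pos: [0.5551, 0.1465, 0.0122]
eef_rot: [0.801, 0.598, 0.003, -0.003]
force: [-0.1, -0.8, 0.0]
width: -0.0
```

```bash
python3 - <<'E'
from g import *
from workcell import eyes
here()
c=eyes.read_camera("wrist");cv2.imwrite("pics/w10.png",c["pixels"])
E
```

```text
t 9.7 inset [ -4.9 110.7] z 12.2 ang 13.4 F [-0.1 -0.8  0. ] w -0.0 tilt [ 0.008 -0.   ]
```

View pics/w10.png

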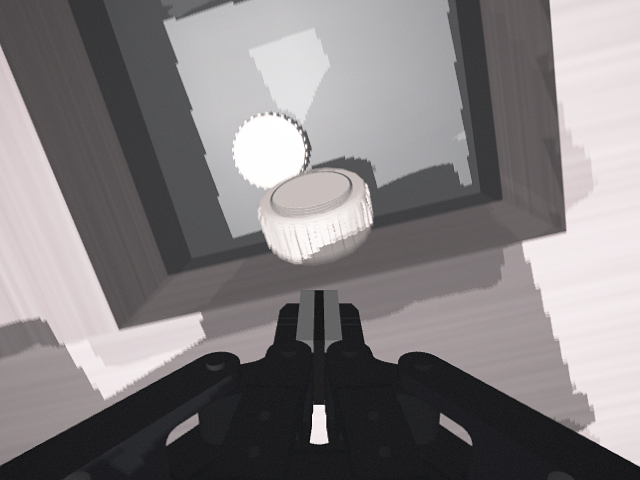

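Cap C is dropping in at (315,215), and cap B is visible in the bin at (271,150). Next is cap A: push it obliquely (-40°) clear of the bowl, then along +y.

Request:
{"name": "apply_moves", "arguments": {
  "increments": [
    {"dp": [0,0,-0.9],"twist": 0},
    {"dp": [-0.3,0,-1.8],"twist": 0},
    {"dp": [-1.3,0,-2.0],"twist": 1},
    {"dp": [-2.5,0,-2.0],"twist": 2},
    {"dp": [-3.7,0.2,-2.0],"twist": 3}
  ]
}}

```text
clock: 10.38
ee_pos: [0.5129, -0.0325, 0.1109]
eef_rot: [0.929, 0.369, 0.004, -0.004]
force: [0.5, -0.2, -0.4]
width: -0.001
```

```bash
python3 - <<'E'
from g import *
here();go(125,-248,110,-40)
E
```

```text
t 10.38 inset [-37.4 -70.4] z 110.9 ang 43.5 F [ 0.5 -0.2 -0.4] w -0.001 tilt [ 0.011 -0.004]
to (125, -248, 110) dp [-0.34  4.8  -0.01] twist -8.35
```

Request:
{"name": "apply_moves", "arguments": {
  "increments": [
    {"dp": [0,0.9,0],"twist": -1},
    {"dp": [-0.1,1.9,0],"twist": -2},
    {"dp": [-0.2,2.9,0],"twist": -3},
    {"dp": [-0.3,3.9,0],"twist": -4},
    {"dp": [-0.34,4.6,0],"twist": -5}
  ]
}}

```text
clock: 11.0
ee_pos: [0.6598, -0.2132, 0.1096]
eef_rot: [0.685, 0.729, 0.005, -0.001]
force: [0.3, 0.4, -0.5]
width: 0.002
```

```bash
python3 - <<'E'
from g import *
here();go(125,-248,90,-40)
E
```

```text
t 11.0 inset [ 119.2 -242.8] z 109.6 ang -6.7 F [ 0.3  0.4 -0.5] w 0.002 tilt [0.009 0.006]
to (125, -248, 90) dp [-0.12  0.1   0.39] twist -3.33
```

Request:
{"name": "apply_moves", "arguments": {
  "increments": [
    {"dp": [-0.12,0.1,0.1],"twist": -1},
    {"dp": [-0.12,0.1,0.2],"twist": -2},
    {"dp": [-0.12,0.1,0.4],"twist": -3},
    {"dp": [-0.12,0.1,0.4],"twist": -3.3},
    {"dp": [-0.12,0.1,0.4],"twist": -3.3}
  ]
}}

```text
clock: 11.62
ee_pos: [0.6653, -0.2182, 0.0891]
eef_rot: [0.449, 0.893, 0.006, -0.0]
force: [-0.1, -0.9, 0.1]
width: -0.004
```

```bash
python3 - <<'E'
from g import *
from workcell import eyes
here();go(125,-248,11,-40)
c=eyes.read_camera("wrist");cv2.imwrite("pics/w11.png",c["pixels"])
c=eyes.read_camera("scene");cv2.imwrite("pics/s11.png",c["pixels"])
E
```

```text
t 11.62 inset [ 124.9 -247.4] z 89.1 ang -39.7 F [-0.1 -0.9  0.1] w -0.004 tilt [0.005 0.01 ]
to (125, -248, 11) dp [-0.02 -0.02  1.56] twist -0.03
```

View pics/w11.png

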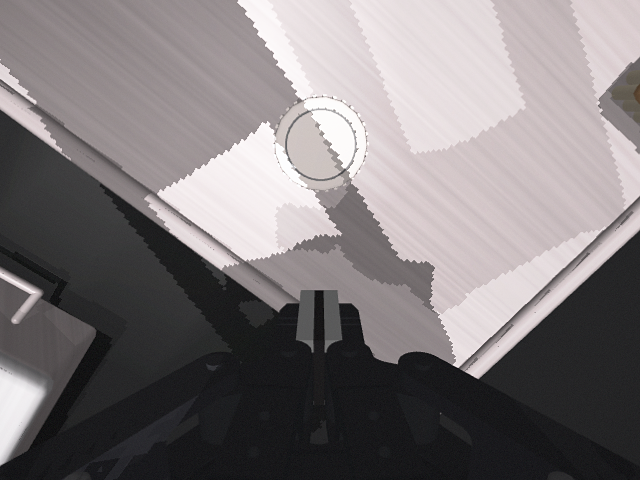

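View pics/s11.png

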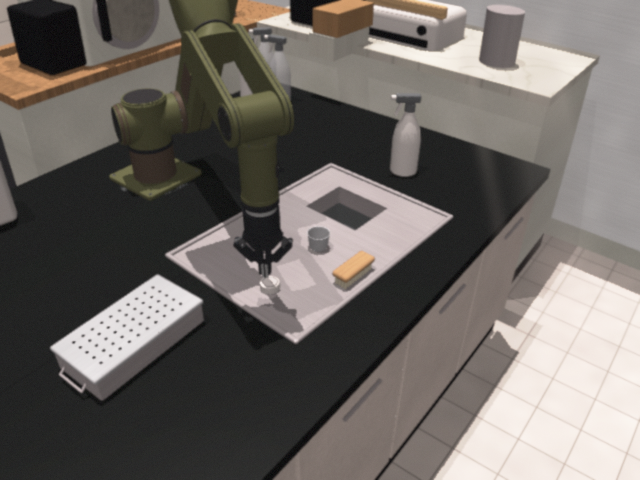

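Cap A is ahead at (322,142). As with cap C, I'll bias 4 mm to the right. The rim and the box are clear.

Request:
{"name": "apply_moves", "arguments": {
  "increments": [
    {"dp": [0,0.08,0.6],"twist": 0},
    {"dp": [0,0.08,1.2],"twist": 0},
    {"dp": [0,0.08,1.55],"twist": 0},
    {"dp": [0.2,0.08,1.55],"twist": 0},
    {"dp": [0.4,0.08,1.55],"twist": 0}
  ]
}}

```text
clock: 12.35
ee_pos: [0.6573, -0.1988, 0.013]
eef_rot: [0.45, 0.893, 0.006, 0.001]
force: [0.4, -0.4, 1.4]
width: 0.001
```

```bash
python3 - <<'E'
from g import *
from workcell import eyes
here()
c=eyes.read_camera("wrist");cv2.imwrite("pics/w12.png",c["pixels"])
E
```

```text
t 12.35 inset [ 115.9 -228.5] z 13.0 ang -39.7 F [ 0.4 -0.4  1.4] w 0.001 tilt [0.004 0.011]
```

View pics/w12.png

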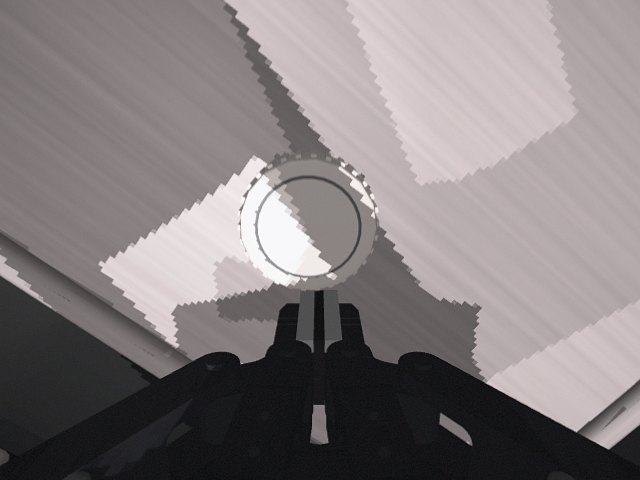

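Cap A is at (309,220), about 4 mm left of the axis and not yet in contact. I'll correct sideways and push.

Request:
{"name": "apply_moves", "arguments": {
  "increments": [
    {"dp": [-0.1,-0.07,0.03],"twist": 0},
    {"dp": [0.1,-0.07,0.03],"twist": 0},
    {"dp": [0.35,-0.07,0.03],"twist": 0},
    {"dp": [0.6,-0.07,0.03],"twist": 0},
    {"dp": [0.8,-0.07,0.03],"twist": 0}
  ]
}}

```text
clock: 13.02
ee_pos: [0.6287, -0.1663, 0.0119]
eef_rot: [0.449, 0.893, 0.006, -0.0]
force: [-0.1, -0.0, -0.1]
width: -0.001
```

```bash
python3 - <<'E'
from g import *
from workcell import eyes
here()
c=eyes.read_camera("wrist");cv2.imwrite("pics/w13.png",c["pixels"])
E
```

```text
t 13.03 inset [  85.6 -197.6] z 11.9 ang -39.7 F [-0.1 -0.  -0.1] w -0.001 tilt [0.006 0.01 ]
```

View pics/w13.png

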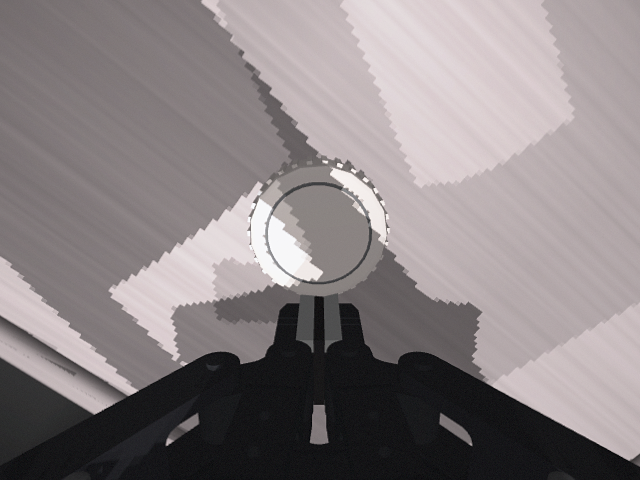

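Cap A is centred at (319,227).

Request:
{"name": "apply_moves", "arguments": {
  "increments": [
    {"dp": [0.25,0,0],"twist": 0},
    {"dp": [0.55,0,0],"twist": 0},
    {"dp": [0.85,0,0],"twist": 0},
    {"dp": [1.1,0,0],"twist": 0},
    {"dp": [1.3,0,0.02],"twist": 0}
  ]
}}

```text
clock: 13.7
ee_pos: [0.5883, -0.1123, 0.0114]
eef_rot: [0.449, 0.894, 0.006, -0.001]
force: [0.4, -0.6, -0.4]
width: -0.002
```

Request:
{"name": "apply_moves", "arguments": {
  "increments": [
    {"dp": [0.25,0,0],"twist": 0},
    {"dp": [0.55,0,0],"twist": 0},
    {"dp": [0.85,0,0],"twist": 0},
    {"dp": [1.1,0,0],"twist": 0},
    {"dp": [1.25,0,0.02],"twist": 0}
  ]
}}

```text
clock: 14.32
ee_pos: [0.5505, -0.0613, 0.0109]
eef_rot: [0.449, 0.894, 0.006, -0.001]
force: [0.0, -0.9, 1.1]
width: 0.0
```

```bash
python3 - <<'E'
from g import *
from workcell import eyes
here()
c=eyes.read_camera("wrist");cv2.imwrite("pics/w14.png",c["pixels"])
E
```

```text
t 14.32 inset [  1.7 -97.1] z 10.9 ang -39.8 F [ 0.  -0.9  1.1] w 0.0 tilt [0.007 0.01 ]
```

View pics/w14.png

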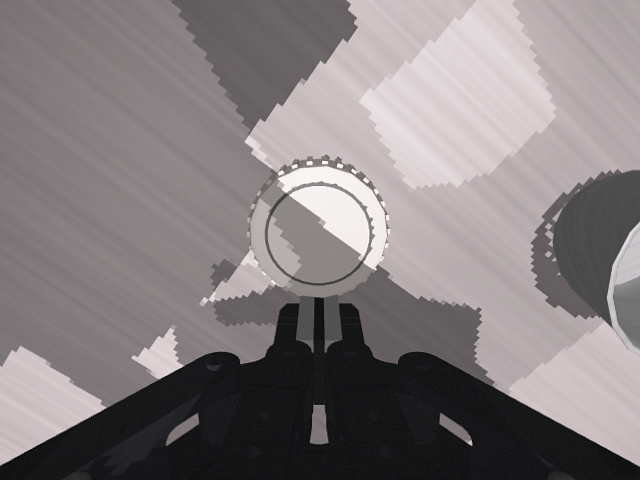

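Cap A is now at about inset (-20,-72), clear of the bowl. I'll back off, lift, turn and come in behind it for the last push.

```bash
python3 - <<'E'
from g import *
go(-25,-131,60,5)
E
```

```text
to (-25, -131, 60) dp [-0.19 -0.83 -0.99] twist 4.48
```

Request:
{"name": "apply_moves", "arguments": {
  "increments": [
    {"dp": [-0.35,0,0],"twist": 0},
    {"dp": [-0.5,-0.1,-0.7],"twist": 1},
    {"dp": [-0.5,-0.4,-1.2],"twist": 2},
    {"dp": [-0.3,-0.7,-1.2],"twist": 3},
    {"dp": [-0.2,-0.85,-1.2],"twist": 4}
  ]
}}

```text
clock: 15.0
ee_pos: [0.5221, -0.0967, 0.0709]
eef_rot: [0.73, 0.684, 0.005, -0.003]
force: [-0.1, -0.4, 0.2]
width: -0.001
```

```bash
python3 - <<'E'
from g import *
here();go(-25,-131,60,5)
E
```

```text
t 15.0 inset [ -24.6 -133.9] z 70.9 ang 0.6 F [-0.1 -0.4  0.2] w -0.001 tilt [0.012 0.003]
to (-25, -131, 60) dp [ 0.06 -0.01  0.22] twist 0.44
```

Request:
{"name": "apply_moves", "arguments": {
  "increments": [
    {"dp": [0,0,0.3],"twist": 0.44},
    {"dp": [0,0,0.7],"twist": 0.44},
    {"dp": [0,0,1.1],"twist": 0.44},
    {"dp": [0,0,1.2],"twist": 0.44},
    {"dp": [0,0,1.2],"twist": 0.44}
  ]
}}

```text
clock: 15.62
ee_pos: [0.5231, -0.0968, 0.0108]
eef_rot: [0.756, 0.655, 0.005, -0.003]
force: [0.4, -1.4, -0.5]
width: -0.0
```

```bash
python3 - <<'E'
from g import *
from workcell import eyes
here()
c=eyes.read_camera("wrist");cv2.imwrite("pics/w15.png",c["pixels"])
E
```

```text
t 15.62 inset [ -23.7 -134. ] z 10.8 ang 5.0 F [ 0.4 -1.4 -0.5] w -0.0 tilt [0.012 0.002]
```

View pics/w15.png

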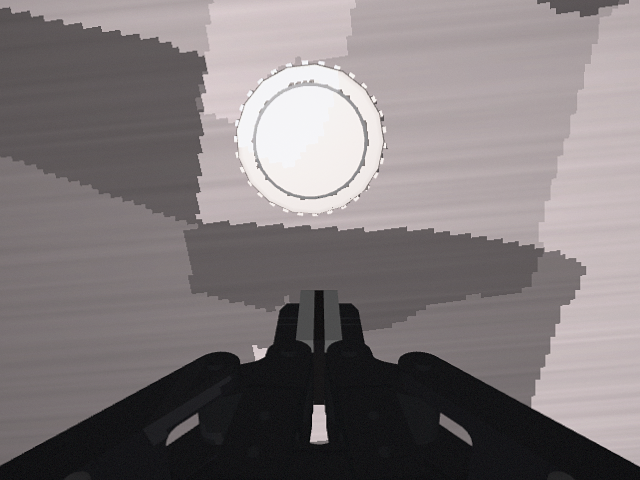

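Cap A is at (311,138), about 2.5 mm left of the axis, so I'll shift -0.05 and push.

Request:
{"name": "apply_moves", "arguments": {
  "increments": [
    {"dp": [0.2,-0.05,0],"twist": 0},
    {"dp": [0.45,-0.05,0],"twist": 0},
    {"dp": [0.7,-0.05,0],"twist": 0},
    {"dp": [0.95,-0.05,0],"twist": 0},
    {"dp": [1.15,-0.05,0],"twist": 0}
  ]
}}

```text
clock: 16.3
ee_pos: [0.5291, -0.0382, 0.012]
eef_rot: [0.755, 0.655, 0.005, -0.003]
force: [0.7, 0.8, 0.6]
width: 0.001
```

```bash
python3 - <<'E'
from g import *
from workcell import eyes
here()
c=eyes.read_camera("wrist");cv2.imwrite("pics/w16.png",c["pixels"])
E
```

```text
t 16.3 inset [-20.8 -75.2] z 12.0 ang 5.0 F [0.7 0.8 0.6] w 0.001 tilt [0.012 0.003]
```

View pics/w16.png

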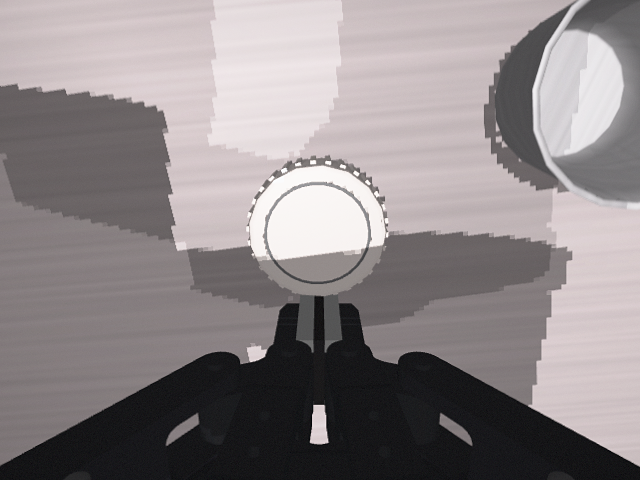

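Cap A is centred at (318,226), and the bowl's near edge is about 50 mm off the finger line.

Request:
{"name": "apply_moves", "arguments": {
  "increments": [
    {"dp": [0.3,0,0.01],"twist": 0},
    {"dp": [0.6,0,0.02],"twist": 0},
    {"dp": [0.9,0,0.02],"twist": 0},
    {"dp": [1.2,0,0.03],"twist": 0},
    {"dp": [1.4,0,0.03],"twist": 0}
  ]
}}

```text
clock: 16.98
ee_pos: [0.5391, 0.0331, 0.0113]
eef_rot: [0.755, 0.656, 0.006, -0.003]
force: [-1.0, 0.8, -0.3]
width: 0.001
```

```bash
python3 - <<'E'
from g import *
from workcell import eyes
here()
c=eyes.read_camera("wrist");cv2.imwrite("pics/w17.png",c["pixels"])
E
```

```text
t 16.98 inset [-14.8  -3.4] z 11.3 ang 4.9 F [-1.   0.8 -0.3] w 0.001 tilt [0.012 0.003]
```

View pics/w17.png

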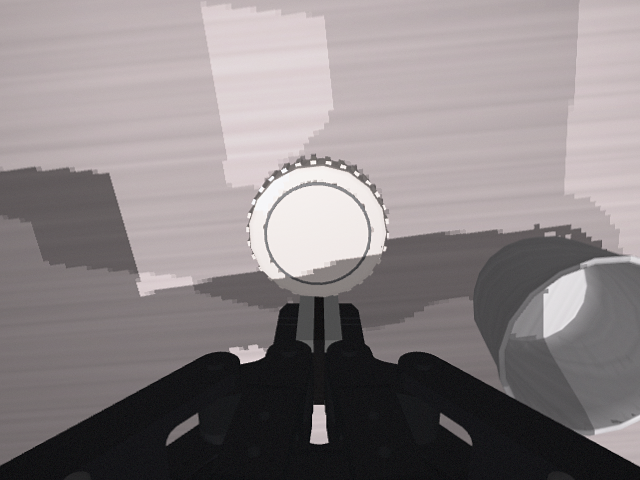

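The bowl stands undisturbed at (575,345) and is passing on the right. The cap is centred. Final push.

Request:
{"name": "apply_moves", "arguments": {
  "increments": [
    {"dp": [0.35,0,0],"twist": 0},
    {"dp": [0.75,0,0.01],"twist": 0},
    {"dp": [1.2,0,0.02],"twist": 0},
    {"dp": [1.7,0,0.02],"twist": 0},
    {"dp": [2.2,0,0.02],"twist": 0}
  ]
}}

```text
clock: 17.65
ee_pos: [0.5548, 0.1445, 0.0117]
eef_rot: [0.755, 0.656, 0.006, -0.003]
force: [0.9, 0.5, 0.3]
width: 0.0
```

```bash
python3 - <<'E'
from g import *
from workcell import eyes
here()
c=eyes.read_camera("wrist");cv2.imwrite("pics/w18.png",c["pixels"])
E
```

```text
t 17.65 inset [ -5.2 108.7] z 11.7 ang 4.9 F [0.9 0.5 0.3] w 0.0 tilt [0.013 0.003]
```

View pics/w18.png

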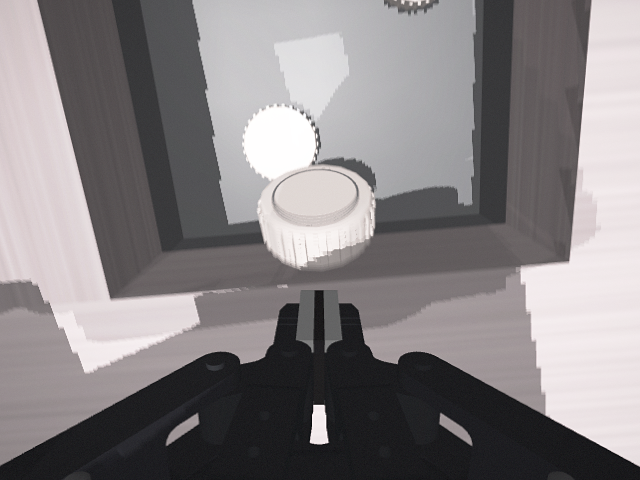

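Cap A is dropping at (315,215). The other two caps lie in the bin at (281,142) and (410,0). I'll lift and check.

Request:
{"name": "apply_moves", "arguments": {
  "increments": [
    {"dp": [0,0,-0.9],"twist": 0},
    {"dp": [0,0,-1.9],"twist": 0},
    {"dp": [-0.3,-0.6,-2.7],"twist": 0},
    {"dp": [-0.6,-1.2,-3.2],"twist": 0},
    {"dp": [-0.8,-1.6,-3.4],"twist": 0}
  ]
}}

```text
clock: 18.32
ee_pos: [0.469, 0.1167, 0.1827]
eef_rot: [0.755, 0.656, 0.008, -0.002]
force: [1.3, 0.6, -0.6]
width: 0.004
```

```bash
python3 - <<'E'
from g import *
from workcell import eyes
here()
for n in ["top","scene","wrist"]: cv2.imwrite(f"pics/{n}19.png",eyes.read_camera(n)["pixels"])
E
```

```text
t 18.32 inset [-89.3  76.2] z 182.7 ang 4.9 F [ 1.3  0.6 -0.6] w 0.004 tilt [0.016 0.007]
```

View pics/top19.png

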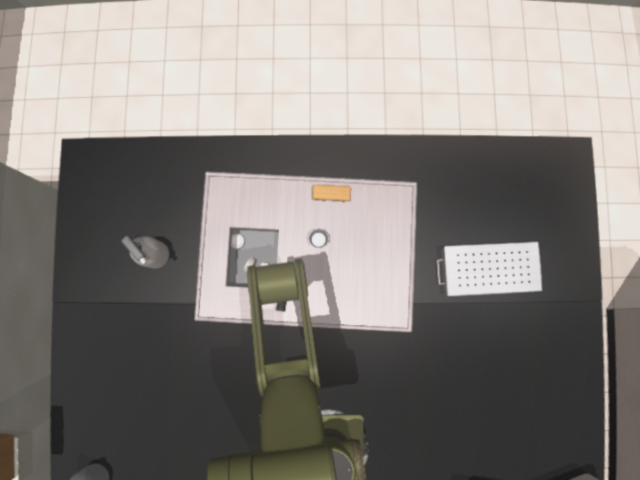

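View pics/scene19.png

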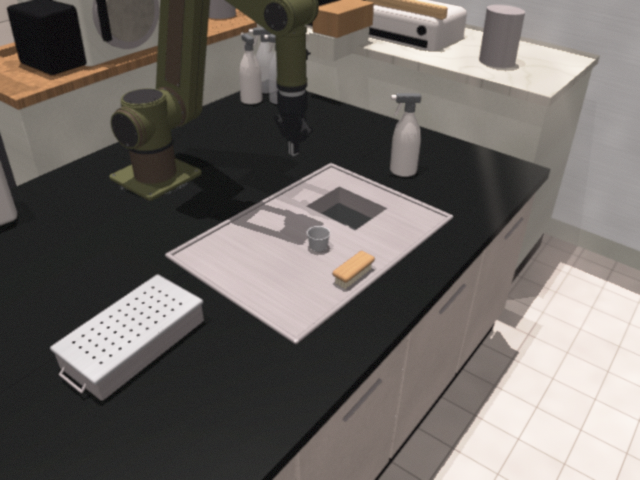

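View pics/wrist19.png

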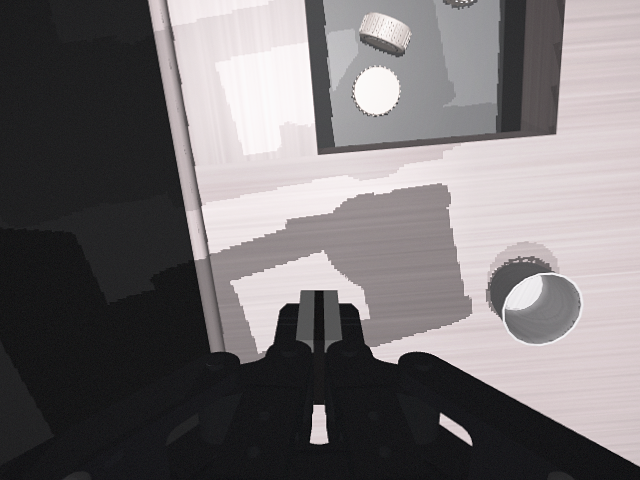

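The sheet is clear of caps. All three are in the chute, at (385,33), (377,90) and (460,0) in the wrist view, and one may still be settling. The bowl (319,239), the brush, the box and the bottle are at their first pixel positions in the top view. I'll let it settle for a moment, then check again.

Request:
{"name": "apply_moves", "arguments": {
  "increments": [
    {"dp": [0,0,0],"twist": 0},
    {"dp": [0,0,0],"twist": 0},
    {"dp": [0,0,0],"twist": 0},
    {"dp": [0,0,0],"twist": 0},
    {"dp": [0,0,0],"twist": 0}
  ]
}}

```text
clock: 19.1
ee_pos: [0.4695, 0.1167, 0.1814]
eef_rot: [0.755, 0.656, 0.008, -0.003]
force: [-0.4, -0.3, 0.1]
width: -0.0
```

```bash
python3 - <<'E'
from g import *
from workcell import eyes
here()
cv2.imwrite("pics/w20.png",eyes.read_camera("wrist")["pixels"])
a=cv2.imread("pics/top0.png").astype(int);b=eyes.read_camera("top")["pixels"].astype(int)
for n,(x0,y0,x1,y1) in dict(bowl=(306,226,334,254),brush=(305,180,358,206),box=(432,238,546,300),bottle=(115,230,175,275)).items(): print(n,np.abs(a-b)[y0:y1,x0:x1].mean())
E
```

```text
t 19.1 inset [-88.9  76.3] z 181.4 ang 4.9 F [-0.4 -0.3  0.1] w -0.0 tilt [0.016 0.006]
bowl 2.455357142857143
brush 0.5135462022254476
box 0.4680720618751179
bottle 0.7509876543209877
```

View pics/w20.png

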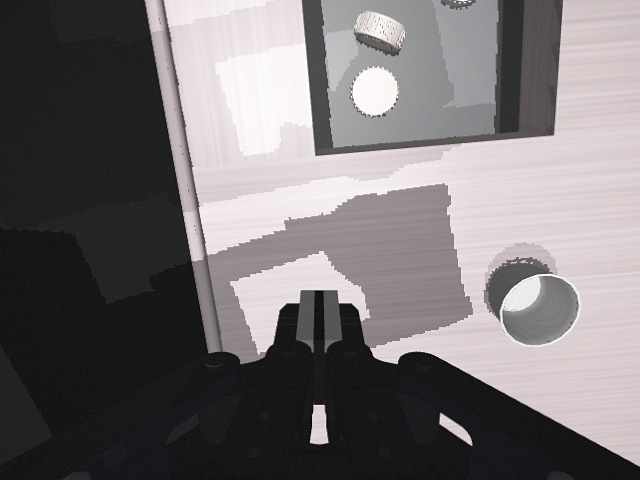

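All three caps are at rest in the bin (one stands on edge, leaning), and the bystanders match the first picture. Handing in.

```bash
python3 -c "
from workcell import r
print(r.close_job())"
```

```text
the job is handed in; nothing more can be done
None
```

All three caps went through the chute and the job is handed in at about 19 s, well under the 58 s limit. With the fingers shut and their tips about 8 mm above the sheet, I swept two caps straight in. The third I first pushed sideways around the bowl, then in. No force reading went above about 1.5 N.

**Caps:** the last pictures show the sheet empty and all three caps at rest in the bin. One of them leans on its edge there.

**Bystanders:** the bowl, brush, box and bottle are where they were in the first top picture. The brush, box and bottle areas differ by less than 1 grey level. The bowl's area differs by 2.5, which I put down to the arm's changed shadow, because the bowl stands at the same pixel as before.

**Disagreements:**
- The first estimates of the caps' positions from the different cameras differed by up to about 13 mm, partly from rough pixel picks. I corrected the finger's aim from the wrist camera before or at first contact.
- The inset fit left residuals of up to 3.5 mm.

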